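Clamp the dish on the decorating wheel and index it to the pointer

TASK

Centre and clamp the grey dish on the decorating wheel: slide the wheel's three linked jaws inwards until all of them bear on the dish, snug but not forced. Then turn the wheel head until its upright finger peg stands at the fixed steel pointer and the head has clicked home at that station. Leave the paint jars and the dotting tool beside it where they are.

Things in the scene. Friction and masses are not known exactly. Their poses are not given: they have to be found in the camera images.
- wheel_centre (a point): centre of the round aluminium wheel head on its top face, on the vertical turning axis, 90 mm above the table; does not move. The head is a flat disc 270 mm in diameter and 12 mm thick on a dark cast-iron stand, and turns either way without end stops. (The dark block with a round steel cap under the rim, across from the pointer, is the click's spring housing.)
- pointer (a point): tip of the fixed steel pointer, a flat three-cornered plate (38 mm wide) on the stand, 88 mm above the table, 139 mm from the turning axis, just outside the head's rim; nothing of it rises above the head's top face. Its x axis points level at the turning axis, z up. With the head at this station the peg stands exactly in line, 19 mm from this point on the axis side.
- peg (a point): top centre of the finger peg: a black upright sleeve 16 mm in diameter that stands 36 mm above the head's top face, 120 mm from the turning axis, and turns with the head. The only peg; at the start 60 to 180 degrees from the pointer, either side.
- head (a joint): turn of the head, rad, anticlockwise from above; 0 (or a full turn) = peg at the pointer; starts at 1 to 5.3. A spring roller clicks into 30 stations 12 degrees apart: passing the crest halfway between two takes 3 to 5 N sideways at the peg, then the head snaps on to the next station by itself and stays. It also holds the head while a jaw is pushed straight inwards.
- dish: loose shallow round stoneware dish, grey with painted dots, 120 mm in diameter, 22 mm high, about 0.26 kg, lying flat on the head up to 10 mm off-centre; origin at the centre of its underside, at head-top height.
- jaw_a_back (a point): middle of the outer face of jaw a, an aluminium upstand 20 mm wide, 10 mm thick, 32 mm high above the head (across the head from the peg). x axis points straight out from the turning axis. 98.5 mm from the axis when open (start), 84.5 mm when bearing on the centred dish. The jaws a, b, c are linked: pushing any one inwards moves all three equally.
- jaw_b_back (a point): middle of the outer face of jaw b, an aluminium upstand 20 mm wide, 10 mm thick, 32 mm high above the head (60 degrees clockwise of the peg, from above). x axis points straight out from the turning axis. 98.5 mm from the axis when open (start), 84.5 mm when bearing on the centred dish. The linked jaws slide with 4.5 N in all, up to 6 N more to shift the dish, and stay where left.
- jaw_c_back (a point): middle of the outer face of jaw c, an aluminium upstand 20 mm wide, 10 mm thick, 32 mm high above the head (60 degrees anticlockwise of the peg). x axis points straight out from the turning axis. 98.5 mm from the axis when open (start), 84.5 mm when bearing on the centred dish. A push of about 16 N on one jaw makes all three bear firmly.
- jaw_a: jaw a itself; origin on the head's top face at the inner side of its white nylon roller, which bears on the dish (74 mm from the axis when open, 60 mm when bearing on the centred dish)
- jaw_b: jaw b itself; origin on the head's top face at the inner side of its white nylon roller, which bears on the dish (74 mm from the axis when open, 60 mm when bearing on the centred dish)
- jaw_c: jaw c itself; origin on the head's top face at the inner side of its white nylon roller, which bears on the dish (74 mm from the axis when open, 60 mm when bearing on the centred dish)
- jar_a: bystander: closed paint jar, 42 mm diameter, 62 mm high, standing near the wheel; origin at the centre of its underside
- jar_b: bystander: closed paint jar, 42 mm diameter, 62 mm high, standing near the wheel; origin at the centre of its underside
- jar_c: bystander: closed paint jar, 42 mm diameter, 62 mm high, standing near the wheel; origin at the centre of its underside
- dot_tool: bystander: double-ended dotting tool lying on the table, 150 mm long, 12 mm thick; origin at mid-length on its underside
There are look-alikes about, which are no part of the job. What is shaped like the dish but green or orange is not meant.

How it is judged:
On the way, in this order (a step that is already met when the one before it is completed fails the run):
1. all three jaws bear on the dish at once (more than 0.5 N each) (contact force between each of jaw_a, jaw_b, jaw_c and dish above 0.5 N), for 0.2 s.
2. the wheel head stands with its peg at the pointer (y of peg in the frame of pointer between -0.009 and 0.009 m and x of peg in the frame of pointer below 0.03 m), for 0.2 s.
At the end, for the whole second after the job is handed in: the peg stands at the pointer, within 9 mm sideways (about 4 degrees), and the head is still; the dish lies flat on the head, centred within 3 mm, with all three jaws still closed on it (inner faces within 62 mm of the axis) (all of step 2 and velocity of joint head between -0.05 and 0.05 rad/s and horizontal distance between dish and wheel_centre below 0.003 m and angle between dish's own z axis and vertical below 0.05 rad and height (world z) of dish below 0.094 m and horizontal distance between each of jaw_a, jaw_b, jaw_c and wheel_centre below 0.062 m); the robot touches nothing.
It fails at once if a jaw is forced against the dish (more than 30 N) (contact force between any of jaw_a, jaw_b, jaw_c and dish above 30 N).
It fails at once if a paint jar or the dotting tool is shifted by more than 30 mm or tipped over (distance of any of jar_a, jar_b, jar_c, dot_tool from where it was at the start of the episode above 0.03 m or angle between any of jar_a, jar_b, jar_c's own z axis and vertical above 0.5 rad).
It also fails if it takes over 64 s, if anything falls off the work surface, if the arm or the gripper's body presses on something with over 40 N, if the wrist force passes 120 N, or if a joint passes its speed limit or range.

ROBOT

A 7-joint arm with a two-finger parallel gripper is mounted at the origin on the work surface. World frame = base frame: x ahead of the robot, y to its left, z up, the work surface at z = 0. Lengths are in m, angles in rad, forces in N, time in s.
With the tool pointing down it reaches from about 0.35 to 0.9 m from the base axis. Payload 8.1 kg.
Tool frame: the origin (TCP) lies midway between the tips of the shut fingers; the grasp point (between the pads) lies 19 mm behind it; z points along the fingers, y is the direction in which the jaws open and shut (so a half turn about z gives the same grasp; the last joint's range is limited). The gripper opens to 92 mm and grips with 3 to 60 N. Pads are 19 mm wide; open, the fingers measure 130 mm over their backs; the gripper's body (75 mm by 190 mm) begins 47 mm behind the grasp point.
Start: joints at [-1.334, 0.434, 0.025, 1.573, -0.012, 1.134, -0.075], TCP at [0.208, 0.589, 0.189] pointing down, gripper open.
Joint ranges: [-2.62, 2.62], [-0.44, 2.09], [-1.27, 1.32], [0.08, 2.57], [-1.32, 4.46], [0.12, 2], [-2.74, 2.74]. Speed limits (rad/s): [2.22, 2.22, 3.01, 3.01, 3.14, 3.14, 3.14].

INTERFACE

Orientations are given as a 3x3 rotation matrix whose columns are the frame's x, y, z axes.
In Python, from plant import * gives the robot as it stands. Calls block until the motion is done:
- move_to(position, orientation): joint-space move of the TCP to a pose.
- servo_line(position, frame=None, vel=0.15): straight line of the TCP; frame=None keeps the orientation; vel is the mean speed in m/s.
- move_j(angles): joint-space move.
- set_gripper(opening): finger opening in m; the grip force is fixed at half the most; returns when the fingers have stopped.
- dwell(seconds).
- solve_ik(position, orientation): joint angles nearest the present ones, or None.
- capture(name): name is "scene" or "side" or "wrist"; returns (picture, depth): 384x512x3 uint8, blue, green, red; 384x512 float32, m along the optical axis (not along the pixel's ray), 0 where there is no reading.
- camera_model(name): a dict with "vertical_fov" (degrees; the focal length in pixels is half the picture's height over the tangent of half this angle, whatever the lens; pixels are square), "cx", "cy" (the principal point, pixels), "dist" ([k1, k2, p1, p2, k3] as OpenCV has them; the pictures are not rectified), "rvec" (rotation vector, rad) and "tvec" (3), from world to camera coordinates, as OpenCV has them; the wrist camera has in their place "tool_from_camera" (4x4, takes a point from camera to tool coordinates, whose origin is the TCP and whose axes are the flange's). Camera axes: x right, y down, z forward; pixel columns grow to the right and rows downward; lengths in m; the calibration is good to about 2 mm. A picture is of the moment at which its call begins: read the wrist's pose just before it. camera_model takes no time and is no camera call.
A pose or a line that the arm cannot do raises IKError and nothing moves.
- sign_off(): hands the job in, once; it reports no verdict.
Readings, each from a call of its own:
- get_time_s(): time.
- get_joints(): joint angles.
- get_joint_vel(): joint speeds.
- get_tau(): joint torques, N m.
- get_eef_pos(): TCP position.
- get_orientation(): TCP orientation.
- get_contact_force(): force on the tool from outside, world axes, zero at the start.
- get_moment(): the same for the moment, N m.
- get_opening(): finger opening in m.
Only numpy, scipy, OpenCV 4.12 (cv2) and the standard library are available. Lean on these libraries where they do the work, as an engineer would, in place of code of your own. Each camera call takes 0.05 s, during which the arm holds its last target. There are 200 camera calls.

## Working session

There is one attempt and no reset: what is moved stays moved. The work goes in short steps, each a Python script; the robot and the scene stay as the last script left them, time stands still between calls to the robot, and variables do not carry over. Pictures are saved under pics/ and viewed, about 8 in all and at most 12, crops included, and the job is handed in when it is done.

```bash
mkdir -p pics; cat > h.py <<'E'
from plant import *
import numpy as np, cv2
def K(m):
    f=192/np.tan(np.radians(m["vertical_fov"])/2)
    return np.array([[f,0,m["cx"]],[0,f,m["cy"]],[0,0,1.]])
def ext(name,pose=None):
    m=camera_model(name)
    if name!="wrist":
        R=cv2.Rodrigues(np.array(m["rvec"],float))[0]; t=np.array(m["tvec"],float).ravel(); return m,R.T,-R.T@t
    T=np.array(m["tool_from_camera"]);p,R=pose
    return m,R@T[:3,:3],R@T[:3,3]+p
def ray(name,uv,pose=None):
    m,R,c=ext(name,pose)
    x=cv2.undistortPoints(np.array(uv,float).reshape(-1,1,2),K(m),np.array(m["dist"],float)).reshape(-1,2)
    return c,(R@np.c_[x,np.ones(len(x))].T).T
def at_z(name,uv,z,pose=None):
    c,d=ray(name,uv,pose); return c+d*((z-c[2])/d[:,2])[:,None]
def px(name,P,pose=None):
    m,R,c=ext(name,pose)
    return cv2.projectPoints((np.array(P,float).reshape(-1,3)-c)@R,np.zeros(3),np.zeros(3),K(m),np.array(m["dist"],float))[0].reshape(-1,2)
def pose(): return np.array(get_eef_pos()),np.array(get_orientation())
E
python3 - <<'E'
from h import *
for n in("scene","side"):
    a,d=capture(n);cv2.imwrite(f"pics/{n}0.png",cv2.resize(a,(800,600)));np.save(f"pics/{n}d.npy",d)
    m,R,c=ext(n);print(n,c,R[:,2],m["vertical_fov"],m["dist"])
print(camera_model("wrist"),get_orientation(),get_time_s(),get_opening())
E
```

```text
scene [ 0.86471125 -0.20371683  0.71577841] [-0.44194446  0.29525614 -0.84705898] 56.01301217945709 [-0.08536568  0.          0.          0.          0.        ]
side [ 0.0158948  -0.51323093  0.8805793 ] [ 0.4825949   0.50220106 -0.71756272] 42.5572898459568 [-0.11705936  0.          0.          0.          0.        ]
{'vertical_fov': 69.60566738883568, 'cx': 251.57251770722849, 'cy': 196.4773986389552, 'dist': array([0.00678809, 0.        , 0.        , 0.        , 0.        ]), 'tool_from_camera': array([[ 9.50699104e-05, -9.69320538e-01, -2.45800091e-01,
         6.64318459e-02],
       [ 9.99999938e-01,  8.54579546e-06,  3.53076718e-04,
         2.78483103e-04],
       [-3.40143957e-04, -2.45800109e-01,  9.69320479e-01,
        -1.95390920e-01],
       [ 0.00000000e+00,  0.00000000e+00,  0.00000000e+00,
         1.00000000e+00]])} [[-9.42802730e-01  3.33350996e-01 -3.56250892e-04]
 [ 3.33351170e-01  9.42801816e-01 -1.31667193e-03]
 [-1.03039912e-04 -1.36011854e-03 -9.99999070e-01]] 0.1 0.09172061213901693
```

View pics/scene0.png

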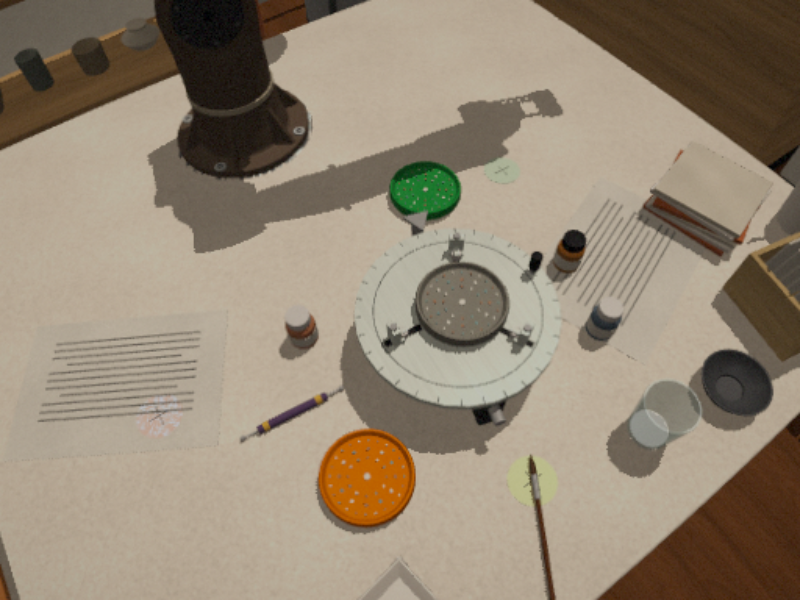

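View pics/side0.png

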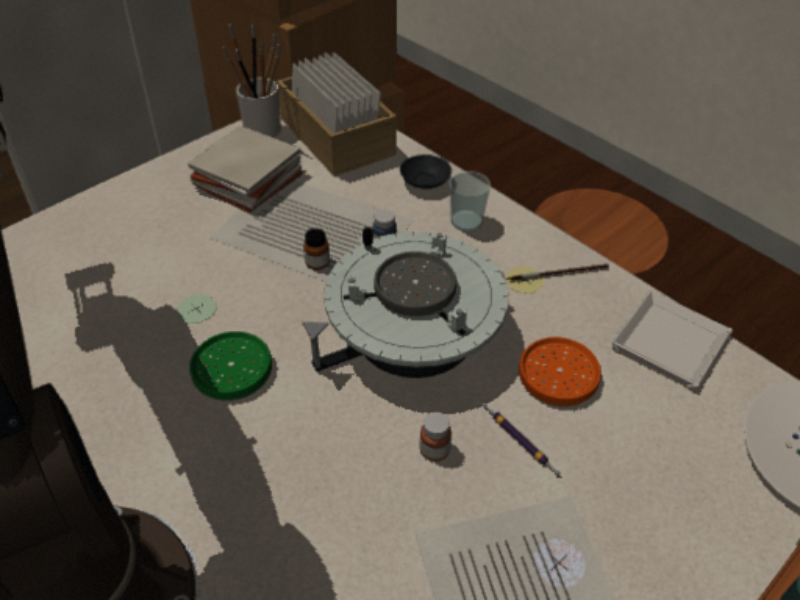

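The grey dish lies on the wheel at scene (462,302) and side (415,283). The green (425,190) and orange (367,477) ones are look-alikes off the wheel. In the scene view the peg is at (536,254), the pointer at (418,220), the jaws at (456,245), (393,335) and (520,338), and the jars at (571,250), (605,316) and (301,327).

```bash
python3 - <<'E'
from h import *
s=1.5625
C=[]
for n in("scene","side"):
    d=np.load(f"pics/{n}d.npy");m,R,c=ext(n)
    v,u=np.mgrid[:384,:512];uv=np.c_[u.ravel(),v.ravel()]
    _,r=ray(n,uv);P=c+r*d.ravel()[:,None]
    g=(abs(P[:,2]-.09)<.006)&(d.ravel()>0)&(P[:,0]>.2)&(np.hypot(P[:,0]-.55,P[:,1]-.05)<.4)
    mask=np.zeros((384,512),np.uint8);mask.ravel()[g]=255
    cs=max(cv2.findContours(mask,cv2.RETR_EXTERNAL,cv2.CHAIN_APPROX_NONE)[0],key=cv2.contourArea)
    h=cv2.convexHull(cs).reshape(-1,2)
    q=at_z(n,h,.09)[:,:2].astype(np.float32)
    print(n,"z med",np.median(P[g][:,2]),cv2.minEnclosingCircle(q), cv2.fitEllipse(q))
def tri(a,b):
    (c1,d1),(c2,d2)=ray("scene",np.array(a)/s),ray("side",np.array(b)/s)
    A=np.c_[d1[0],-d2[0]];k=np.linalg.lstsq(A,c2-c1,rcond=None)[0]
    p,q=c1+k[0]*d1[0],c2+k[1]*d2[0];return (p+q)/2,np.linalg.norm(p-q)
print("peg",tri((536,254),(368,230)))
print("dish ctr dot",tri((462,301),(415,281)))
for n,l in (("scene",[(571,238),(606,303),(298,315)]),("side",[(316,236),(384,218),(436,423)])): print(n,"jars",at_z(n,np.array(l)/s,.062)[:,:2].round(3).tolist())
print("tool",at_z("scene",np.array([(243,440),(342,388)])/s,.006).round(3).tolist())
print("pointer scene",at_z("scene",np.array([(403,218),(427,211),(418,231)])/s,.088).round(3).tolist())
print("pointer side",at_z("side",np.array([(303,323),(329,322),(316,338)])/s,.088).round(3).tolist())
print("jaw tops",at_z("scene",np.array([(457,237),(392,325),(520,329)])/s,.122).round(3).tolist())
E
```

```text
scene z med 0.08841791080643957 ((0.5856420993804932, 0.05509169399738312), 0.1350933462381363) ((0.5854228734970093, 0.05528835579752922), (0.2667439877986908, 0.2691323459148407), 28.650352478027344)
side z med 0.09056230831003481 ((0.5823231935501099, 0.05520112067461014), 0.1377645581960678) ((0.5824446082115173, 0.055441997945308685), (0.2690686285495758, 0.2752237021923065), 134.42015075683594)
peg (array([0.59434479, 0.17418372, 0.12735947]), np.float64(0.0008669494445177682))
dish ctr dot (array([0.58652569, 0.06153075, 0.10497194]), np.float64(0.00010126437760869542))
scene jars [[0.571, 0.279], [0.682, 0.241], [0.459, -0.115]]
side jars [[0.572, 0.279], [0.685, 0.239], [0.455, -0.118]]
tool [[0.55, -0.258, 0.006], [0.56, -0.113, 0.006]]
pointer scene [[0.418, 0.084, 0.088], [0.427, 0.121, 0.088], [0.45, 0.088, 0.088]]
pointer side [[0.423, 0.118, 0.088], [0.452, 0.095, 0.088], [0.419, 0.084, 0.088]]
jaw tops [[0.51, 0.11, 0.122], [0.573, -0.036, 0.122], [0.666, 0.088, 0.122]]
```

```bash
cat >> h.py <<'E'
def Rx(a,s=1):  # tool x along s*(cos a, sin a), z down
    x=s*np.array([np.cos(a),np.sin(a),0]);z=np.array([0,0,-1.]);return np.c_[x,np.cross(z,x),z]
E
python3 - <<'E'
from h import *
C=np.array([.584,.0553]);D=np.radians
u=lambda a:np.array([np.cos(a),np.sin(a)])
def ik(p,z,R):
    q=solve_ik(np.r_[p,z],R);return None if q is None else np.round(q,2).tolist()
for s in(1,-1):
    print("look",s,ik(C+.05*s*u(D(264)),.35,Rx(D(264),s)))
    for j in(264,204-60-0,23): print("jaw",j,s,ik(C+.13*u(D(j)),.105,Rx(D(j),s)))
    for t in (70,110,150,165): print("peg",t,s,[ik(C+.12*u(D(t)),.105,Rx(D(t+o),s)) for o in (0,90)])
b=1
E
```

```text
look 1 [0.58, 0.46, -1.06, 1.36, 0.4, 1.55, 2.59]
jaw 264 1 [-0.69, 0.69, 1.15, 1.86, -0.72, 1.09, -2.5]
jaw 144 1 [-0.66, 0.33, 0.37, 2.01, -0.16, 0.83, 0.73]
jaw 23 1 [-0.66, 0.75, 0.78, 1.47, -0.55, 1.15, -0.96]
peg 70 1 [[-0.75, 0.6, 0.63, 1.65, -0.41, 1.02, -0.33], [-0.52, 0.55, 0.26, 1.63, -0.16, 0.98, 1.02]]
peg 110 1 [[-0.72, 0.45, 0.46, 1.84, -0.25, 0.9, 0.2], [-0.46, 0.43, 0.09, 1.82, -0.05, 0.9, 1.57]]
peg 150 1 [[-0.63, 0.33, 0.37, 2.01, -0.16, 0.83, 0.87], [-0.36, 0.32, 0.02, 1.99, -0.01, 0.83, 2.28]]
peg 165 1 [[-0.57, 0.3, 0.35, 2.05, -0.14, 0.81, 1.16], [-0.3, 0.29, 0.01, 2.03, -0.0, 0.82, 2.59]]
look -1 [-0.74, 0.34, 0.69, 1.41, -0.22, 1.47, -0.16]
jaw 264 -1 [-0.46, 0.51, 0.71, 1.84, -0.4, 0.94, 0.33]
jaw 144 -1 [-1.18, 0.54, 1.16, 2.04, -0.62, 0.96, -1.89]
jaw 23 -1 [-0.28, 0.64, 0.1, 1.43, -0.07, 1.07, 1.8]
peg 70 -1 [[-0.27, 0.55, -0.11, 1.6, 0.07, 0.99, 2.39], [-0.99, 0.81, 1.15, 1.67, -0.78, 1.2, -1.57]]
peg 110 -1 [[-1.12, 0.68, 1.15, 1.87, -0.71, 1.08, -2.48], [-0.85, 0.48, 0.65, 1.85, -0.36, 0.92, -1.26]]
peg 150 -1 [[-1.15, 0.54, 1.16, 2.05, -0.61, 0.96, -1.76], [-0.82, 0.35, 0.61, 2.03, -0.27, 0.84, -0.57]]
peg 165 -1 [[-0.92, 0.36, 0.82, 2.08, -0.35, 0.84, -1.73], [-0.76, 0.32, 0.59, 2.07, -0.24, 0.82, -0.29]]
```

```bash
python3 - <<'E'
from h import *
C=np.array([.584,.0553]);a=np.radians(264)
set_gripper(0)
move_to(np.r_[C-.05*np.array([np.cos(a),np.sin(a)]),.35],Rx(a,-1))
p=pose();im,d=capture("wrist");np.savez("pics/w1.npz",p=p[0],R=p[1],d=d)
cv2.imwrite("pics/w1.png",cv2.resize(im,(800,600),interpolation=cv2.INTER_CUBIC))
print(get_time_s(),p[0],get_contact_force(),get_opening())
E
```

```text
3.8667 [0.58890631 0.10662965 0.3495053 ] [-0.36556698  0.67128479 -0.04176926] 0.0005093317008656149
```

View pics/w1.png

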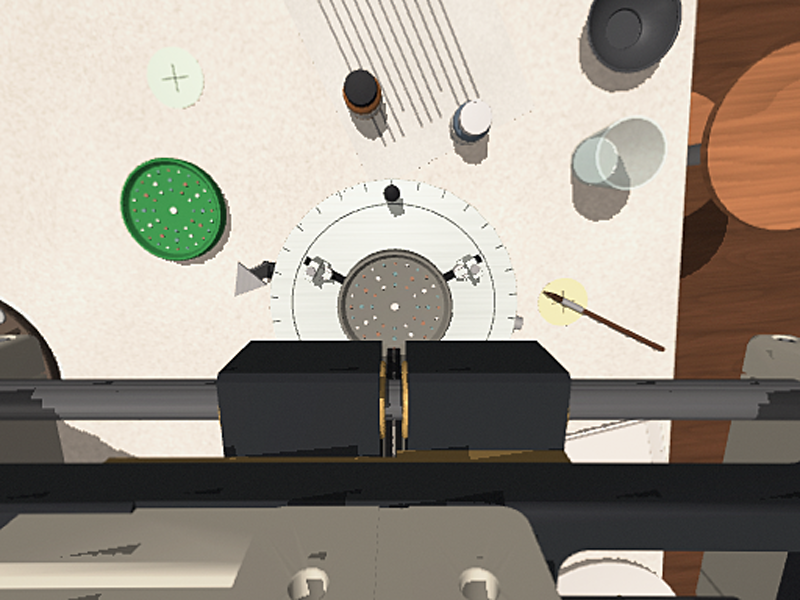

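The grey dish sits at (394,306), the peg top at (392,192) and the pointer tip at about (270,278). Jaw c is at (320,270) and jaw b at (466,268). The fingers hide jaw a.

```bash
python3 - <<'E'
from h import *
f=np.load("pics/w1.npz");P=(f["p"],f["R"]);s=1.5625
w=lambda l,z:at_z("wrist",np.array(l)/s,z,P)[:,:2]
rim=w([(393,179),(270,298),(518,300),(300,222),(486,218),(440,187),(345,187)],.09)
from scipy.optimize import least_squares
c=least_squares(lambda c:np.hypot(*(rim-c).T)-.135,[.584,.055]);print("C wrist",c.x,c.fun.round(4))
for C in (c.x,np.array([.584,.0553])):
    for n,l,z in(("peg",(392,192),.126),("ptr tip",(271,278),.088),("ptr base",(237,280),.088),("dish",(394,306),.1),("jawc",(318,266),.122),("jawb",(468,265),.122)):
        v=w([l],z)[0];d=v-C;print(n,v.round(4),np.hypot(*d).round(4),np.degrees(np.arctan2(d[1],d[0])).round(1))
E
```

```text
C wrist [0.58426638 0.05681258] [-0.0004 -0.0004 -0.0007 -0.001  -0.0001  0.0001  0.0013]
peg [0.5945 0.1778] 0.1215 85.2
ptr tip [0.4562 0.1028] 0.1361 160.2
ptr base [0.4195 0.1044] 0.1715 163.9
dish [0.5846 0.0616] 0.0048 85.9
jawc [0.5146 0.1152] 0.0908 140.0
jawb [0.6619 0.1011] 0.0894 29.7
peg [0.5945 0.1778] 0.123 85.1
ptr tip [0.4562 0.1028] 0.1364 159.6
ptr base [0.4195 0.1044] 0.1716 163.4
dish [0.5846 0.0616] 0.0063 84.4
jawc [0.5146 0.1152] 0.0916 139.2
jawb [0.6619 0.1011] 0.0904 30.4
```

```bash
python3 - <<'E'
from h import *
C=np.array([.584,.056]);a=np.radians(265);u=np.array([np.cos(a),np.sin(a)]);R=Rx(a,-1);z=.105
move_to(np.r_[C+.135*u,.2],R); servo_line(np.r_[C+.135*u,z])
dwell(.3);F0=np.mean([get_contact_force() for _ in range(5)],0);print("bias",F0,get_time_s())
servo_line(np.r_[C+.113*u,z],vel=.05)
r=.113;log=[]
while r>.085:
    r-=.0007;servo_line(np.r_[C+r*u,z],vel=.02)
    F=np.array(get_contact_force())-F0;f=F[:2]@u;p=np.array(get_eef_pos());log.append((round(r*1e3,1),round((p[:2]-C)@u*1e3,1),round(f,1),round(F[:2]@[-u[1],u[0]],1),round(F[2],1)))
    if f>14:break
print(*log,sep="\n");print(get_time_s())
E
```

```text
bias [-0.28481818  0.22539802 -0.12918052] 5.8917
(112.3, np.float64(112.6), np.float64(-0.3), np.float64(0.5), np.float64(0.1))
(111.6, np.float64(111.6), np.float64(0.2), np.float64(-0.2), np.float64(0.5))
(110.9, np.float64(110.8), np.float64(1.0), np.float64(-0.6), np.float64(0.6))
(110.2, np.float64(110.1), np.float64(0.1), np.float64(0.8), np.float64(0.6))
(109.5, np.float64(109.4), np.float64(0.6), np.float64(0.6), np.float64(0.1))
(108.8, np.float64(108.7), np.float64(0.6), np.float64(0.2), np.float64(-0.0))
(108.1, np.float64(108.0), np.float64(-0.1), np.float64(0.1), np.float64(0.3))
(107.4, np.float64(107.3), np.float64(0.4), np.float64(-0.6), np.float64(0.0))
(106.7, np.float64(106.6), np.float64(0.1), np.float64(0.1), np.float64(0.5))
(106.0, np.float64(106.0), np.float64(-0.1), np.float64(0.7), np.float64(0.8))
(105.3, np.float64(105.3), np.float64(-0.3), np.float64(0.3), np.float64(0.6))
(104.6, np.float64(104.5), np.float64(-0.4), np.float64(-0.4), np.float64(-0.6))
(103.9, np.float64(103.8), np.float64(1.2), np.float64(0.2), np.float64(0.1))
(103.2, np.float64(103.1)
[... 1378 characters left out ...]
90.6, np.float64(90.6), np.float64(-0.4), np.float64(-1.2), np.float64(0.2))
(89.9, np.float64(89.8), np.float64(1.0), np.float64(-0.1), np.float64(0.4))
(89.2, np.float64(89.1), np.float64(-0.4), np.float64(-0.4), np.float64(0.5))
(88.5, np.float64(88.4), np.float64(0.4), np.float64(0.4), np.float64(0.6))
(87.8, np.float64(87.7), np.float64(-0.2), np.float64(0.5), np.float64(-0.1))
(87.1, np.float64(87.0), np.float64(0.2), np.float64(1.2), np.float64(0.5))
(86.4, np.float64(86.3), np.float64(0.5), np.float64(0.9), np.float64(1.2))
(85.7, np.float64(85.6), np.float64(0.7), np.float64(-0.5), np.float64(0.4))
(85.0, np.float64(84.9), np.float64(0.9), np.float64(-0.2), np.float64(-0.1))
16.4833
```

```bash
python3 - <<'E'
from h import *
a,_=capture("scene");b,_=capture("side")
A=cv2.resize(a[130:280,190:390],(800,600),interpolation=cv2.INTER_CUBIC)
B=cv2.resize(b[130:250,190:350],(800,600),interpolation=cv2.INTER_CUBIC)
cv2.imwrite("pics/c2.png",np.hstack([A[:,:],B])[:,:].copy() if 0 else cv2.resize(np.hstack([A,B]),(800,300)))
cv2.imwrite("pics/c2.png",np.vstack([cv2.resize(A,(400,300)),cv2.resize(B,(400,300))]) if 0 else cv2.resize(np.hstack([A,B]),(800,300),interpolation=cv2.INTER_AREA))
print(pose(),get_contact_force(),get_opening())
E
```

```text
(array([ 0.57656618, -0.02870128,  0.10499749]), array([[ 8.71520246e-02,  9.96195023e-01, -2.90322150e-05],
       [ 9.96195023e-01, -8.71520252e-02, -1.94652635e-05],
       [-2.19214150e-05, -2.72253110e-05, -9.99999999e-01]])) [ 0.28192487 -0.94857063  0.0487556 ] 0.0006322180916231417
```

View pics/c2.png

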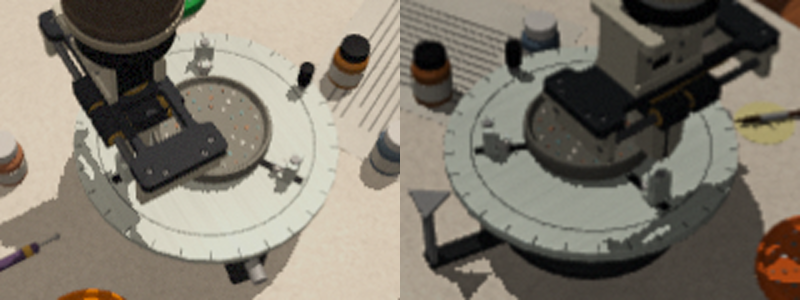

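```bash
python3 - <<'E'
from h import *
s=1.5625
print("side jaws z.12",at_z("side",np.array([(355,283),(440,236),(458,310)])/s,.122).round(3).tolist())
p=np.array(get_eef_pos())
print("TCP px side",px("side",p),"crop",(px("side",p)-[190,130])*2.5+[400,0],"scene crop",(px("scene",p)-[190,130])*2)
C=np.array([.584,.056]);
for t in(265,145,25):
    a=np.radians(t);q=np.r_[C+.0935*np.array([np.cos(a),np.sin(a)]),.122]
    print(t,"side crop",(px("side",q)-[190,130])*2.5+[400,0],"scene crop",(px("scene",q)-[190,130])*2)
a,_=capture("scene");b,_=capture("side")
A=cv2.resize(a[150:240,200:320],(800,600),interpolation=cv2.INTER_CUBIC)
B=cv2.resize(b[150:240,240:360],(800,600),interpolation=cv2.INTER_CUBIC)
cv2.imwrite("pics/c3.png",cv2.resize(np.vstack([A,B]),(450,600),interpolation=cv2.INTER_AREA))
E
```

```text
side jaws z.12 [[0.508, 0.103, 0.122], [0.67, 0.095, 0.122], [0.578, -0.033, 0.122]]
TCP px side [[290.86675337 203.2585223 ]] crop [[652.16688343 183.14630574]] scene crop [[130.47796634 163.25305527]]
265 side crop [[659.81308221 175.17102541]] scene crop [[122.16963006 158.44639076]]
145 side crop [[487.57253399 124.40645125]] scene crop [[203.31367691  41.60759621]]
25 side crop [[627.5765309   52.79059328]] scene crop [[293.9799649  159.30825902]]
```

View pics/c3.png

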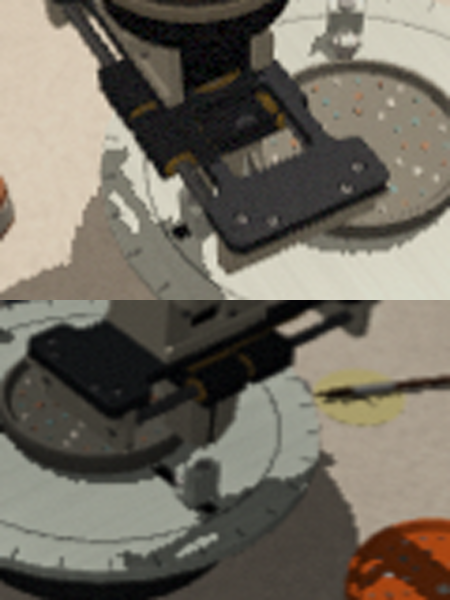

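```bash
python3 - <<'E'
from h import *
p,R=pose();C=np.array([.584,.056]);a=np.radians(265);u=np.array([np.cos(a),np.sin(a)]);t=np.array([-u[1],u[0]])
for n in("side","scene"):
    im,d=capture(n);m,Rc,c=ext(n);v,U=np.mgrid[:384,:512]
    _,r=ray(n,np.c_[U.ravel(),v.ravel()]);P=c+r*d.ravel()[:,None]
    rr=(P[:,:2]-C)@u;tt=(P[:,:2]-C)@t
    g=(abs(tt)<.03)&(rr>.055)&(rr<.12)&(P[:,2]>.095)&(d.ravel()>0)
    o=np.c_[rr,tt,P[:,2]][g]*1e3
    print(n,len(o));
    for lo in range(95,200,7):
        k=o[(o[:,2]>=lo)&(o[:,2]<lo+7)]
        if len(k):print(lo,len(k),"r",k[:,0].min().round(),np.median(k[:,0]).round(),k[:,0].max().round(),"t",k[:,1].min().round(),k[:,1].max().round())
E
```

```text
side 1682
95 33 r 55.0 95.0 99.0 t -23.0 8.0
102 35 r 55.0 95.0 99.0 t -12.0 10.0
109 21 r 90.0 96.0 99.0 t -11.0 7.0
116 31 r 87.0 95.0 99.0 t -11.0 11.0
123 19 r 89.0 94.0 98.0 t -8.0 8.0
137 1 r 93.0 93.0 93.0 t 4.0 4.0
144 11 r 93.0 95.0 97.0 t -7.0 8.0
151 26 r 83.0 96.0 96.0 t -15.0 16.0
158 47 r 76.0 95.0 98.0 t -17.0 17.0
165 39 r 76.0 95.0 98.0 t -18.0 17.0
172 45 r 80.0 95.0 97.0 t -18.0 19.0
179 18 r 78.0 96.0 97.0 t -19.0 9.0
186 10 r 77.0 95.0 96.0 t -20.0 -10.0
193 1 r 97.0 97.0 97.0 t -19.0 -19.0
scene 2525
95 11 r 89.0 97.0 98.0 t -2.0 10.0
102 15 r 91.0 97.0 98.0 t -6.0 11.0
109 12 r 93.0 97.0 98.0 t -5.0 10.0
116 28 r 93.0 96.0 98.0 t -10.0 11.0
123 3 r 94.0 95.0 95.0 t -2.0 0.0
151 2 r 90.0 91.0 92.0 t 18.0 18.0
158 5 r 75.0 78.0 92.0 t 17.0 19.0
165 8 r 76.0 80.0 94.0 t 18.0 20.0
172 10 r 76.0 81.0 97.0 t 16.0 20.0
179 6 r 77.0 90.0 97.0 t 17.0 21.0
```

```bash
python3 - <<'E'
from h import *
f=np.load("pics/w1.npz");d=f["d"];m=camera_model("wrist");T=np.array(m["tool_from_camera"])
v,U=np.mgrid[:384,:512]
x=cv2.undistortPoints(np.c_[U.ravel(),v.ravel()].astype(float).reshape(-1,1,2),K(m),np.array(m["dist"])).reshape(-1,2)
P=(T[:3,:3]@(np.c_[x,np.ones(len(x))]*d.ravel()[:,None]).T).T+T[:3,3]
g=(d.ravel()>0)&(P[:,2]<.1)&(abs(P[:,0])<.06)&(abs(P[:,1])<.08)
o=P[g]*1e3
for lo in range(-140,60,10):
    k=o[(o[:,2]>=lo)&(o[:,2]<lo+10)]
    if len(k):print(lo,len(k),"x",k[:,0].min().round(),k[:,0].max().round(),"y",k[:,1].min().round(),k[:,1].max().round())
print(d[210:300:12,150:352:10].round(3))
E
```

```text
-140 6121 x -0.0 28.0 y -62.0 66.0
-130 17841 x -18.0 37.0 y -76.0 80.0
-120 9268 x -28.0 38.0 y -80.0 80.0
-110 2280 x -34.0 38.0 y -80.0 80.0
-100 12 x 4.0 8.0 y -3.0 2.0
-90 239 x -7.0 4.0 y -3.0 2.0
-70 47 x 10.0 11.0 y -3.0 2.0
-60 86 x 10.0 12.0 y -4.0 3.0
-50 86 x 9.0 12.0 y -5.0 3.0
-40 22 x 9.0 12.0 y -5.0 3.0
[[0.567 0.57  0.57  0.475 0.476 0.477 0.476 0.453 0.46  0.462 0.462 0.461
  0.461 0.46  0.476 0.476 0.475 0.476 0.504 0.569 0.57 ]
 [0.576 0.087 0.087 0.087 0.089 0.088 0.087 0.088 0.087 0.088 0.465 0.088
  0.087 0.087 0.087 0.088 0.088 0.087 0.087 0.087 0.577]
 [0.078 0.078 0.077 0.077 0.077 0.077 0.078 0.076 0.079 0.078 0.148 0.081
  0.078 0.077 0.076 0.077 0.078 0.078 0.078 0.078 0.079]
 [0.074 0.075 0.075 0.074 0.075 0.075 0.075 0.074 0.074 0.073 0.084 0.08
  0.074 0.074 0.073 0.073 0.074 0.075 0.074 0.074 0.073]
 [0.074 0.075 0.074 0.075 0.075 0.075 0.076 0.076 0.075 0.076 0.082 0.077
  0.074 0.076 0.074 0.074 0.076 0.075 0.075 0.075 0.075]
 [0.075 0.075 0.077 0.076 0.076 0.076 0.076 0.075 0.076 0.076 0.124 0.079
  0.076 0.075 0.076 0.076 0.076 0.076 0.076 0.076 0.076]
 [0.078 0.    0.077 0.076 0.076 0.078 0.077 0.077 0.077 0.077 0.125 0.082
  0.077 0.077 0.077 0.076 0.077 0.078 0.077 0.076 0.076]
 [0.074 0.074 0.074 0.074 0.075 0.074 0.074 0.073 0.074 0.073 0.074 0.074
  0.073 0.074 0.074 0.073 0.074 0.075 0.074 0.074 0.074]]
```

The jaw hasn't moved. Depth from the side view and the wrist view both put the real fingertips about 35 mm behind the reported TCP, at z≈0.14, so the fingers passed above the jaw. I'll back out, descend under force guard and push again with a z correction.

```bash
python3 - <<'E'
from h import *
C=np.array([.584,.056]);a=np.radians(265);u=np.array([np.cos(a),np.sin(a)]);R=Rx(a,-1)
servo_line(np.r_[C+.122*u,.105])
dwell(.2);F0=np.mean([get_contact_force() for _ in range(5)],0);t0=get_time_s()
z=.105;hit=False
while z>.0705:
    z-=.005;servo_line(np.r_[C+.122*u,z],vel=.06)
    if get_contact_force()[2]-F0[2]>3: hit=True;print("touch",z);z+=.012;servo_line(np.r_[C+.122*u,z]);break
print(z,get_eef_pos(),get_time_s())
r=.122;log=[];servo_line(np.r_[C+.110*u,z],vel=.05);r=.110
while r>.088:
    r-=.0007 if r>.098 else .0004;servo_line(np.r_[C+r*u,z],vel=.02)
    F=np.mean([get_contact_force() for _ in range(2)],0)-F0;f=F[:2]@u;p=np.array(get_eef_pos());log.append([round(float(q),1) for q in(r*1e3,(p[:2]-C)@u*1e3,f,F[:2]@[-u[1],u[0]],F[2])])
    if f>14.5:break
for l in log:print(l)
print(get_time_s())
E
```

```text
0.06999999999999997 [ 0.57315027 -0.06551615  0.06968819] 19.1333
[109.3, 109.3, -0.0, -0.7, -0.9]
[108.6, 108.6, 0.9, -0.9, -1.3]
[107.9, 108.1, 2.3, -0.8, -1.1]
[107.2, 107.8, 5.0, 0.1, 1.0]
[106.5, 107.0, 5.4, 0.5, -0.4]
[105.8, 105.8, 4.7, 0.2, 0.7]
[105.1, 105.0, 5.3, 0.3, 0.2]
[104.4, 104.3, 4.9, 2.1, -0.0]
[103.7, 103.6, 4.3, 0.9, -0.0]
[103.0, 102.9, 5.3, 1.5, 0.7]
[102.3, 102.2, 5.6, 0.9, -0.0]
[101.6, 101.6, 5.5, 2.5, -0.4]
[100.9, 100.9, 5.1, 1.5, -0.7]
[100.2, 100.2, 5.3, 3.1, 0.3]
[99.5, 99.5, 5.4, 1.8, -1.1]
[98.8, 98.8, 5.3, 2.3, 0.2]
[98.1, 98.1, 5.0, 2.2, -0.6]
[97.4, 97.4, 5.3, 3.6, -0.7]
[97.0, 97.3, 4.9, 2.1, -0.5]
[96.6, 97.2, 6.2, 2.8, -0.3]
[96.2, 96.8, 6.2, 2.6, -0.3]
[95.8, 96.4, 7.3, 2.4, -0.2]
[95.4, 96.1, 6.9, 2.4, -0.8]
[95.0, 95.8, 7.8, 3.4, -1.4]
[94.6, 95.7, 7.3, 2.3, -0.8]
[94.2, 95.5, 7.8, 2.8, -0.9]
[93.8, 95.2, 9.0, 2.6, -0.4]
[93.4, 94.8, 9.4, 2.4, -0.6]
[93.0, 94.4, 8.9, 2.7, -1.8]
[92.6, 94.0, 8.4, 3.1, -0.9]
[92.2, 93.9, 9.6, 3.5, -1.6]
[91.8, 93.8, 9.7, 3.5, -1.5]
[91.4, 93.7, 11.0, 3.5, -1.7]
[91.0, 93.7, 12.2, 3.2, -1.1]
[90.6, 93.7, 12.4, 2.8, -0.8]
[90.2, 93.6, 14.4, 2.3, -1.7]
[89.8, 93.6, 14.8, 2.8, 0.1]
28.775
```

```bash
python3 - <<'E'
from h import *
C=np.array([.584,.056]);a=np.radians(265);u=np.array([np.cos(a),np.sin(a)])
servo_line(np.r_[C+.0893*u,.07],vel=.02);dwell(.4);print("push",get_contact_force(),get_eef_pos())
servo_line(np.r_[C+.125*u,.07],vel=.06);servo_line(np.r_[C+.125*u,.17],vel=.2)
P=lambda d,z:np.r_[C+.118*np.array([np.cos(np.radians(d)),np.sin(np.radians(d))]),z]
rot=lambda d:Rx(np.radians(d),1)
move_to(P(63,.17),rot(63));servo_line(P(63,.07),vel=.12)
dwell(.1);F0=np.mean([get_contact_force() for _ in range(4)],0);print("t",get_time_s(),F0)
for d in list(range(67,148,4))+[148]:
    servo_line(P(d,.07),rot(d),vel=.06)
    F=np.array(get_contact_force())-F0;t=np.radians(d)
    print(d,round(float(F[:2]@[-np.sin(t),np.cos(t)]),1),F[2].round(1),round(get_time_s(),1))
    if np.linalg.norm(F)>15:print("stop",F);break
b,_=capture("side");a_,_=capture("scene");cv2.imwrite("pics/s4.png",cv2.resize(b[110:260,150:350],(800,600),interpolation=cv2.INTER_CUBIC))
cv2.imwrite("pics/sc4.png",cv2.resize(a_[120:270,190:390],(800,600),interpolation=cv2.INTER_CUBIC))
E
```

```text
push [  2.00715603 -15.67780632  -1.36871766] [ 0.57639409 -0.03726524  0.07025902]
t 32.8417 [-0.90197877  0.44730787 -0.03105423]
67 -0.7 -0.0 33.1
71 -3.1 0.5 33.4
75 -1.6 -0.2 33.7
79 -1.2 0.1 34.0
83 -2.0 0.1 34.3
87 -0.5 -1.4 34.5
91 -0.9 0.5 34.8
95 -2.1 -0.3 35.1
99 -1.4 -0.1 35.4
103 -1.1 -0.1 35.7
107 -2.9 0.6 36.0
111 -0.2 -0.3 36.2
115 -0.4 -1.0 36.5
119 -1.9 -0.2 36.8
123 -0.4 1.2 37.1
127 -0.1 0.4 37.4
131 -1.5 -0.4 37.7
135 0.0 0.2 37.9
139 0.2 -0.1 38.2
143 -0.8 -0.9 38.5
147 0.6 -0.2 38.8
148 0.3 2.0 39.0
```

View pics/s4.png

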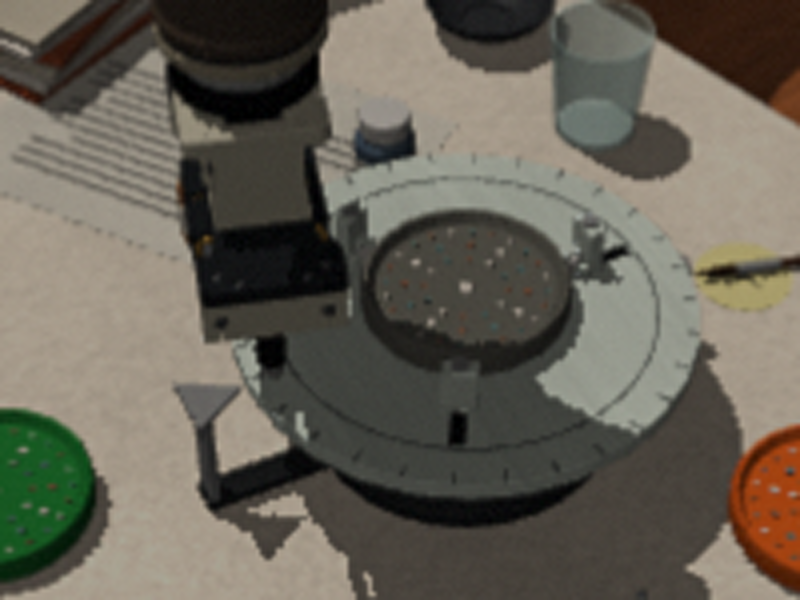

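The head has turned and the jaws are closed on the dish. The peg is visible at crop (270,350), next to the pointer plate at (205,400).

```bash
python3 - <<'E'
from h import *
C=np.array([.584,.056])
w=lambda l,z:at_z("side",np.array(l)/4.+[150,110],z)[:,:2]
def show(n,v):
    d=v-C;print(n,v.round(4),np.hypot(*d).round(4),np.degrees(np.arctan2(d[1],d[0])).round(1))
show("peg base",w([(272,366)],.09)[0]);show("peg mid",w([(270,350)],.1)[0])
show("dish",w([(467,287)],.1)[0])
for n,l in(("p1",(176,386)),("p2",(206,428)),("p3",(240,386))):show(n,w([l],.088)[0])
E
```

```text
peg base [0.4716 0.0932] 0.1184 161.7
peg mid [0.4728 0.0957] 0.118 160.3
dish [0.5878 0.0588] 0.0047 36.8
p1 [0.4239 0.1186] 0.1719 158.6
p2 [0.4168 0.0831] 0.1693 170.8
p3 [0.45   0.0949] 0.1395 163.8
```

View pics/sc4.png

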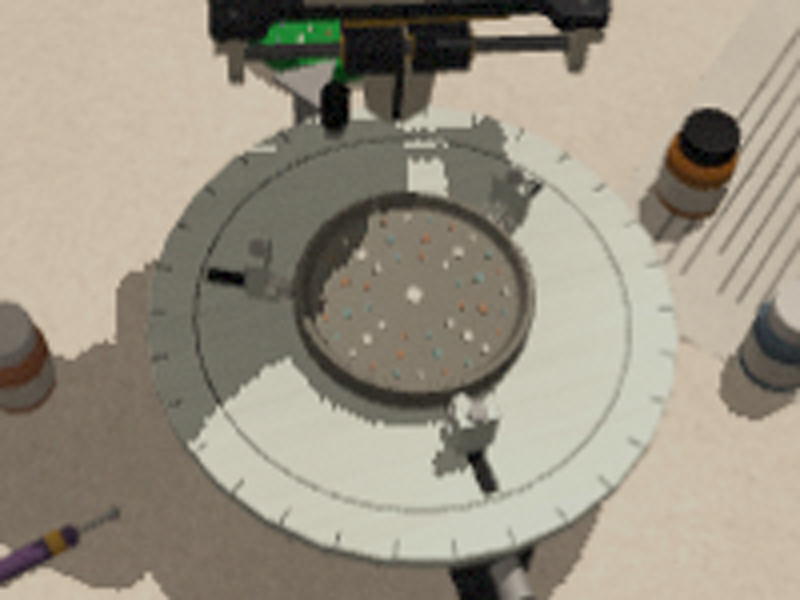

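```bash
python3 - <<'E'
from h import *
C=np.array([.584,.056])
P=lambda d,z:np.r_[C+.118*np.array([np.cos(np.radians(d)),np.sin(np.radians(d))]),z]
rot=lambda d:Rx(np.radians(d),1)
for d in(149,150):
    servo_line(P(d,.07),rot(d),vel=.03);print(d,get_contact_force())
for d in (146,138,130): servo_line(P(d,.07),rot(d),vel=.08)
servo_line(P(130,.2),vel=.2)
move_to(P(70,.28),rot(70)); print(get_time_s(),get_contact_force())
b,_=capture("side");a_,_=capture("scene")
cv2.imwrite("pics/s5.png",cv2.resize(b[110:260,150:350],(800,600),interpolation=cv2.INTER_CUBIC))
cv2.imwrite("pics/sc5.png",cv2.resize(a_[120:270,190:390],(800,600),interpolation=cv2.INTER_CUBIC))
E
```

```text
149 [ 0.22066313 -0.54094232  0.42539681]
150 [ 0.290315   -0.15831865  0.19650758]
42.275 [-0.05620087 -0.54784941 -0.2208983 ]
```

View pics/s5.png

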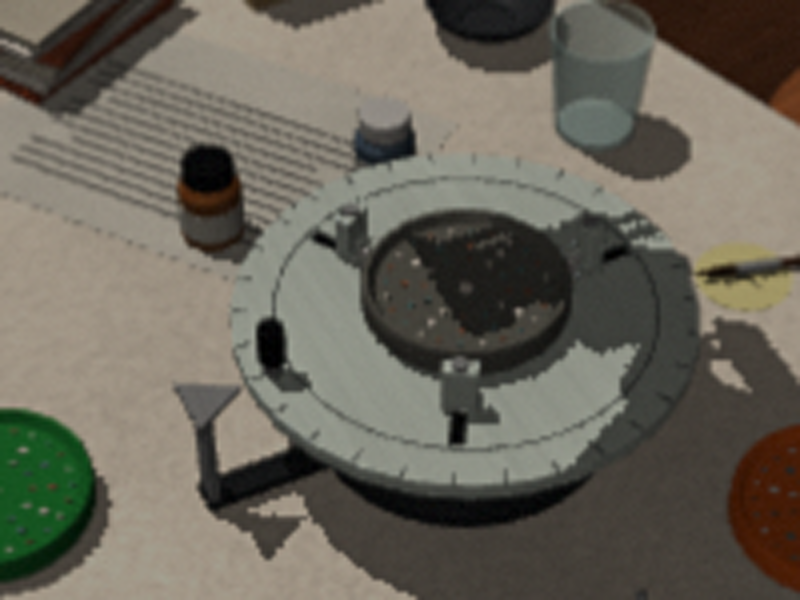

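View pics/sc5.png

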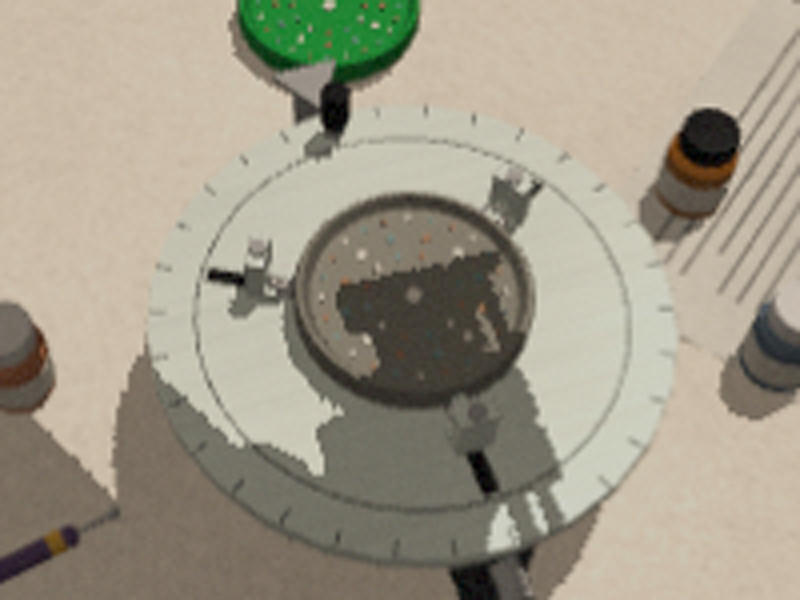

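Peg top is at side (270,324) and scene (335,90), and it did not move when the finger left. The plate corners in the side view are (176,386), (206,428) and (240,386), the last being the tip.

```bash
python3 - <<'E'
from h import *
def tri(a,b):
    (c1,d1),(c2,d2)=ray("scene",np.array(a)/4+[190,120]),ray("side",np.array(b)/4+[150,110])
    k=np.linalg.lstsq(np.c_[d1[0],-d2[0]],c2-c1,rcond=None)[0];p,q=c1+k[0]*d1[0],c2+k[1]*d2[0];return (p+q)/2,np.linalg.norm(p-q)
peg=tri((335,90),(270,324));print("peg",peg);dish=tri((414,293),(467,287));print("dish dot",dish)
pc=at_z("side",np.array([(176,386),(206,428),(240,386)])/4+[150,110],.088)[:,:2]
sc=at_z("scene",np.array([(275,72),(333,60)])/4+[190,120],.088)[:,:2];print(pc,sc)
for C in ([.584,.056],[.584,.0553],[.5854,.0553],[.5824,.0554]):
    C=np.array(C);ang=lambda v:np.degrees(np.arctan2(*(v-C)[::-1])).round(1)
    print(C,"peg",ang(peg[0][:2]),"peg side-only",ang(at_z("side",np.array([[270,326]])/4+[150,110],.126)[0,:2]),"scene-only",ang(at_z("scene",np.array([[335,90]])/4+[190,120],.126)[0,:2]),"tip",ang(pc[2]),"mid side",ang(pc[:2].mean(0)),"mid scene",ang(sc.mean(0)),"dish off mm",((dish[0][:2]-C)*1e3).round(1))
jt=at_z("side",np.array([(460,364),(350,214),(590,220)])/4+[150,110],.122)[:,:2];print("jaw tops r side",np.hypot(*(jt-[.584,.0555]).T).round(4))
jt=at_z("scene",np.array([(258,245),(516,176),(474,402)])/4+[190,120],.122)[:,:2];print("jaw tops r scene",np.hypot(*(jt-[.584,.0555]).T).round(4))
print("offset start",)
E
```

```text
peg (array([0.47019531, 0.09027161, 0.12580427]), np.float64(0.0006216739388237736))
dish dot (array([0.58500631, 0.05683359, 0.10391542]), np.float64(0.0014509415089908688))
[[0.42391448 0.11860312]
 [0.41683526 0.08311041]
 [0.45000763 0.0948946 ]] [[0.41497636 0.08844782]
 [0.42640861 0.12062425]]
[0.584 0.056] peg 163.2 peg side-only 163.8 scene-only 163.4 tip 163.8 mid side 164.7 mid scene 163.4 dish off mm [1.  0.8]
[0.584  0.0553] peg 162.9 peg side-only 163.5 scene-only 163.1 tip 163.5 mid side 164.4 mid scene 163.2 dish off mm [1.  1.5]
[0.5854 0.0553] peg 163.1 peg side-only 163.7 scene-only 163.3 tip 163.7 mid side 164.6 mid scene 163.4 dish off mm [-0.4  1.5]
[0.5824 0.0554] peg 162.7 peg side-only 163.3 scene-only 162.9 tip 163.4 mid side 164.3 mid scene 163.1 dish off mm [2.6 1.4]
jaw tops r side [0.077  0.0788 0.0809]
jaw tops r scene [0.0774 0.0815 0.0745]
offset start
```

```bash
python3 -c "
from h import *
dwell(.3);print(get_time_s(),np.abs(get_joint_vel()).max(),get_contact_force());sign_off()"
```

```text
42.675 0.004270712740962843 [-0.09370177 -0.44021606  0.19743252]
the job is handed in; nothing more can be done
```

The dish is centred and clamped, the peg stands at the pointer, and I handed the job in at 42.7 s with the arm clear; no verdict was reported.

- **Clamping:** I pushed jaw a inwards 14.6 mm until it stalled, then held it at about 15.8 N. I have no direct reading of the force between each jaw and the dish. The pictures show all three jaws against it.
- **Turning:** I pushed the peg about 78° anticlockwise. It did not move when the finger left, so I take the head to have clicked home.

**Last checks:**
- The peg is at about 163.3° and the pointer at about 164°, so roughly 1 to 2 mm sideways against the 9 mm allowed.
- The dish is about 1 to 2 mm from the wheel centre, which I only know to about 1 to 2 mm itself.
- The jars and the dotting tool were not touched. In the parts of the last pictures I looked at, they are where they were.

**What disagreed:**
- **Fingertip position:** the real fingertips are about 35 mm short of the reported TCP. My first push passed over the jaw without touching it, and lowering the TCP to z = 0.07 fixed this.
- **Starting angle:** I measured about 79° between peg and pointer, which is not a multiple of the 12° stations. The peg's final position still matches the pointer.

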